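# Start the cone drop on the soil test console

### The arm

A 7-joint arm with a two-finger parallel gripper is mounted at the origin on the work surface. World frame = base frame: x ahead of the robot, y to its left, z up, the work surface at z = 0. Lengths are in m, angles in degrees, forces in N, time in s.
With the tool pointing down it reaches from about 0.425 to 0.95 m from the base axis. Payload 4.7 kg.
Tool frame: the origin (TCP) lies where the fingers leave the gripper's body, on its centre line; the fingertips stand 73 mm ahead of it and the grasp point (between the pads) lies 54 mm ahead of it; z points along the fingers, y is the direction in which the jaws open and shut (so a half turn about z gives the same grasp; the last joint's range is limited). The gripper opens to 85 mm and grips with 20 to 120 N. Pads are 22 mm wide; open, the fingers measure 114 mm over their backs; the gripper's body (76 mm by 85 mm) begins 54 mm behind the grasp point. The pads swing forward as they close: fully open they stand 13 mm farther back than shut.
Start: joints at [-1.656, 26.849, -2.785, 87.806, 1.381, 65.374, -4.715], TCP at [0.675, 0, 0.304] pointing down, gripper open.
Joint ranges: [-148.3, 148.3], [-19.14, 114.17], [-79.39, 73.82], [5.75, 140.21], [-59.74, 239.74], [12.07, 113.84], [-152.46, 152.46]. Speed limits (degrees/s): [147.25, 147.25, 180, 180, 180, 180, 180].

### API

Orientations are given as a 3x3 rotation matrix whose columns are the frame's x, y, z axes.
In Python, from workcell import robot gives the robot as it stands.
- The arm moves only by the shell command python3 -m jog 'ROWS' [FORCE]. ROWS is JSON, one flat list of numbers, 7 for each row, row after row: the turn, a rotation vector about the tool's x, y, z in degrees, then the shift along the tool's x, y, z in mm, then the gripper's target within -1 to 1 (shut at 1, half-way at 0, fully open at -1). A call has 1 to 12 rows; each row is the pose to reach, as a shift and turn from the pose commanded when the call began, along the tool's axes at that moment; what a row does not reach only later rows make up. A row lasts 1/12 s, in which the tool goes at most 41.7 mm and 7.16 degrees, less where a joint would pass 70% of its speed; a pose out of reach is approached as far as the arm can. A call with a gripper value outside its range is refused whole. The fingers move at their own pace and stop on an object; FORCE is the grip in N (left out, the last holds). Time passes only in rows, so rows that repeat a pose let the fingers close. It gives the time, the measured TCP pose, the force and the opening at its end, in the units of the state.
- robot.sense(): the state, without advancing time (a new reading comes with each control period).
- robot.get_image(name): name is "scene" or "side" or "wrist"; returns the picture (400x640x3 uint8, blue, green, red); there is no depth.
- robot.get_calibration(name): a dict with "fx", "fy", "cx", "cy" (pixels), "k1" (the pictures are not rectified: a ray, as slopes to the right and down, at radius r is drawn at 1 + k1 r^2 times it, then the intrinsics apply), "R" (3x3) and "t" (3): a world point X has camera coordinates R X + t. Camera axes: x right, y down, z forward; pixel columns grow to the right and rows downward; lengths in m; the calibration is good to about 2 mm. A picture is of the moment at which its call begins: read the wrist's pose just before it. get_calibration takes no time and is no camera call; for the wrist camera it gives the pose at the moment of the call.
- robot.hand_in(): hands the job in, once; it reports no verdict.
Trained networks look in the newest picture that a camera, given by its name, has taken for a name from the list of things; names that differ only in an ending like _2 or _b are one class to them, and where a whole thing is asked for, a point or a joint stands for the part that bears it (a point fixed in the world has none). Each returns a list of dicts, best first, with "confidence" (0 to 1); they miss things now and then, are a little off and sometimes report something else, mostly with a low value. They report only what shows in the picture. A call takes as long as a camera call.
- robot.recognise(camera, query): "position" ([x, y, z] in m, in the coordinates of the camera as it stood for that picture, good to about 4 mm: the middle of the surface that is visible of it).
- robot.regions_of(camera, query): "mask" (400x640 bool, what is visible of it).
- robot.landmark_of(camera, query): "position" ([x, y, z] in m, in the coordinates of the camera as it stood for that picture, good to about 4 mm: a listed point, or the origin of a listed thing).
The state is a dict: "clock": time; "qpos": joint angles; "joint_vel": joint speeds; "joint_torque": joint torques, N m; "eef_pos": TCP position; "orientation": TCP orientation; "wrist_force": force on the tool from outside, world axes, zero at the start; "ft_torque": the same for the moment, N m; "grip_width": opening from 0.0 (shut) to 1.0 (fully open).
Only numpy, scipy, OpenCV 4.12 (cv2) and the standard library are available. Lean on these libraries where they do the work, as an engineer would, in place of code of your own. Each camera call takes 0.05 s, during which the arm holds its last target.

### The job

Start the cone-drop test: press down the raised far half of the wide rocker on the white mains block so that it is switched fully on, then push the long bar key on the console fully down so that it stays down, then press the large round button beside it fully in and keep it pressed - the program finishes while still holding this button in. Keep to this order (no later control before the earlier one is done); nothing is to be picked up, and the narrow rocker, the small round button and all the loose things standing about are left as they are.

Things in the scene. Friction and masses are not known exactly. Their poses are not given: they have to be found in the camera images.
- mains: White mains block fixed to the table, 120 (x) x 160 (y) x 50 mm high, with two black rocker switches on its flat top. Origin under its centre; x points away from its front, y to its left as the robot sees it, z up.
- wide_rocker_press (a point): The point to press on the wide rocker (36 mm wide, 56 mm long, the left one of the two): on the top face of its far half, 20 mm beyond the pivot; it moves with the rocker. At the start the far half slopes up at about 0.3 rad and this point stands 12 mm above the block's top; switched on, the far half lies flat and the point is 6 mm above the block's top. Site axes are the rocker's.
- wide_rocker (a joint): Angle of the wide rocker, rad: about 0 off (far half raised), 0.32 fully on (far half flat, at its stop). It stays where it is left; about 3 N at the press point moves it.
- narrow_rocker_press (a point): The same point on the narrow rocker (18 mm wide, 56 mm long, the right one, 80 mm beside the wide one). Not to be switched.
- narrow_rocker (a joint): Angle of the narrow rocker, rad: about 0 off, 0.32 on; same behaviour. Must stay off.
- console: Teal test console fixed to the table, 150 (x) x 220 (y) mm, flat top 60 mm above the table; along the rear left of the top stands a display bar 36 x 110 mm, 26 mm high. Along the front of the top lie, from its left: long bar key, large round button, small round button. Origin under its centre; x points away from its front, y to its left as the robot sees it, z up.
- bar_key_top (a point): Centre of the top of the long bar key (20 x 62 mm, long side along the console's y); moves with it. 13 mm above the console's top when up, 5 mm when fully down.
- bar_key (a joint): How far the bar key is pushed down, m: about 0 up, 0.008 fully down at its stop. It latches by friction: about 4 N moves it and it stays where it is left.
- release_top (a point): Centre of the top of the large round button (36 mm diameter), 82 mm to the right of the bar key's centre; moves with it. 12 mm above the console's top when out, 6 mm when fully in.
- release (a joint): How far the large round button is pressed, m: 0 out, 0.006 fully in at its stop. Spring: starts to move at 1.5 N, fully in at 5 N, comes back when let go.
- stop_top (a point): Centre of the top of the small round button (18 mm diameter), 63 mm to the right of the large one's centre. Not to be pressed.
- stop (a joint): How far the small round button is pressed, m: 0 out, 0.006 fully in; spring as the large one.
- tin_small: small round aluminium tin with lid, 41 mm across, 28 mm tall, standing on the console's rear right corner. Bystander, loose; origin under its centre.
- weight: brass cylinder weight, 24 mm across, 22 mm tall, standing on the mains block behind the rockers. Bystander, loose; origin under its centre.
- tin_mid: round aluminium tin with lid, 47 mm across, 34 mm tall, standing on the table between mains block and console. Bystander, loose; origin under its centre.
- cup: brass sample cup, 52 mm across, 45 mm tall, on the table between mains block and console, farther from the robot. Bystander, loose; origin under its centre.
- jar: amber jar, 48 mm across, 75 mm tall, on the table beyond the mains block and console. Bystander, loose; origin under its centre.
- can: black can, 42 mm across, 75 mm tall, on the table beyond the mains block and console. Bystander, loose; origin under its centre.

How it is judged (in metres and radians):
On the way, in this order (a step that is already met when the one before it is completed fails the run):
1. the wide rocker is switched on (over 0.25 rad) (value of joint wide_rocker above 0.25 rad), for 0.1 s.
2. the bar key is down (over 6 mm) with the rocker on (value of joint wide_rocker above 0.25 rad and value of joint bar_key above 0.006 m), for 0.1 s.
3. the large round button is in (over 4.2 mm of 6) with the rocker on and the bar key down (all of step 2 and value of joint release above 0.0042 m), for 0.3 s.
At the end, for the whole second after the job is handed in: Still held in by the fingers: the large round button (over 4.2 of 6 mm, over 1 N). Wide rocker on (over 0.25 rad), bar key down (over 6 mm), narrow rocker off (under 0.12 rad), small round button out (under 3 mm) (all of step 3 and contact force between the fingers and console above 1 N and value of joint narrow_rocker below 0.12 rad and value of joint stop below 0.003 m); the arm keeps its last pose, push and grip.
It fails at once if the bar key is pushed (over 4 mm) while the wide rocker is not on (value of joint bar_key above 0.004 m and value of joint wide_rocker below 0.25 rad).
It fails at once if the large round button is pressed (over 3 mm) while the wide rocker is not on or the bar key is not down (value of joint release above 0.003 m and (value of joint wide_rocker below 0.25 rad or value of joint bar_key below 0.006 m)).
It fails at once if the narrow rocker is moved (over 0.12 rad) or the small round button is pressed (over 3 mm) (value of joint narrow_rocker above 0.12 rad or value of joint stop above 0.003 m).
It fails at once if a loose bystander is pushed, lifted or carried more than 20 mm (distance of any of tin_small, weight, tin_mid, cup, jar, can from where it was at the start of the episode above 0.02 m).
It fails at once if a standing bystander is tipped over (more than 0.5 rad) (angle between any of tin_small, weight, tin_mid, cup, jar, can's own z axis and vertical above 0.5 rad).
It also fails if it takes over 58 s, if anything falls off the work surface, if the arm or the gripper's body presses on something with over 40 N, if the wrist force passes 120 N, or if a joint passes its speed limit or range.

## Working session

There is one attempt and no reset: what is moved stays moved. The work goes in short steps, Python scripts to look and compute and a shell command to move; the robot and the scene stay as the last step left them, time stands still between calls to the robot, and variables do not carry over. Pictures are saved under pics/ and viewed, and the job is handed in when it is done.

```bash
mkdir -p pics; ls
cat > h.py <<'E'
import numpy as np, cv2
from workcell import robot
def w(cam,p):
    c=robot.get_calibration(cam); return np.array(c["R"]).T@(np.array(p)-np.array(c["t"]))
def lm(cam,q,f='landmark_of'):
    r=getattr(robot,f)(cam,q)
    return [(np.round(w(cam,a["position"]),4).tolist(),round(a["confidence"],2)) for a in r[:2]]
def proj(cam,X):
    c=robot.get_calibration(cam); p=np.array(c["R"])@np.array(X)+np.array(c["t"]); s=p[:2]/p[2]; s=s*(1+c["k1"]*(s@s))
    return np.array([c["fx"]*s[0]+c["cx"],c["fy"]*s[1]+c["cy"]])
E
python3 - <<'E'
from h import *
s=robot.sense(); print(s["clock"],s["eef_pos"],s["orientation"],s["wrist_force"],s["grip_width"])
for c in ["scene","side","wrist"]:
    cv2.imwrite(f"pics/{c}0.png",robot.get_image(c))
    for q in ["mains","wide_rocker_press","narrow_rocker_press","console","bar_key_top","release_top","stop_top"]:
        print(c,q,lm(c,q))
print(robot.sense()["clock"])
E
```

```text
pics
0.0 [6.74546741e-01 5.18768920e-05 3.02861705e-01] [[-9.36605688e-05  9.99998065e-01 -1.96511702e-03]
 [ 9.99999995e-01  9.35682349e-05 -4.70783644e-05]
 [-4.68944008e-05 -1.96512142e-03 -9.99998068e-01]] [0.02455652 0.03627723 0.23858981] 0.9996253935612524
scene mains [([0.5814, 0.2001, 0.0021], 0.88)]
scene wide_rocker_press [([0.5852, 0.2441, 0.061], 0.54)]
scene narrow_rocker_press []
scene console [([0.5205, -0.2461, 0.0001], 0.83)]
scene bar_key_top [([0.4756, -0.1885, 0.0723], 0.71)]
scene release_top [([0.4923, -0.262, 0.0661], 0.44)]
scene stop_top [([0.5078, -0.3321, 0.0703], 0.63)]
side mains [([0.5902, 0.2024, 0.0056], 0.73)]
side wide_rocker_press [([0.5859, 0.2366, 0.0602], 0.87)]
side narrow_rocker_press [([0.5894, 0.157, 0.063], 0.77)]
side console [([0.5219, -0.242, 0.0001], 0.83)]
side bar_key_top [([0.4776, -0.1889, 0.0703], 0.51)]
side release_top [([0.495, -0.2671, 0.0662], 0.71)]
side stop_top [([0.5094, -0.3284, 0.0745], 0.36)]
wrist mains []
wrist wide_rocker_press []
wrist narrow_rocker_press [([0.4706, 0.0026, -0.0005], 0.23)]
wrist console [([0.4736, 0.0026, 0.0001], 0.71), ([0.5205, -0.2449, 0.0039], 0.64)]
wrist bar_key_top []
wrist release_top []
wrist stop_top [([0.739, 0.1, -0.0049], 0.3)]
1.2
```

View pics/scene0.png

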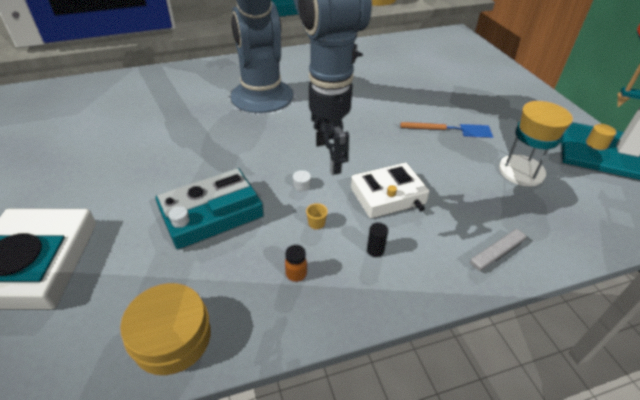

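View pics/side0.png

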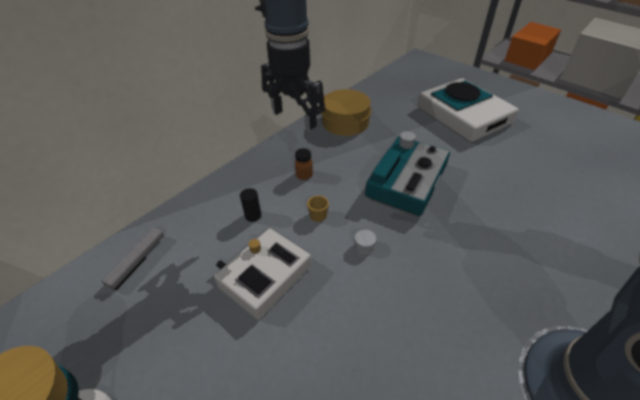

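View pics/wrist0.png

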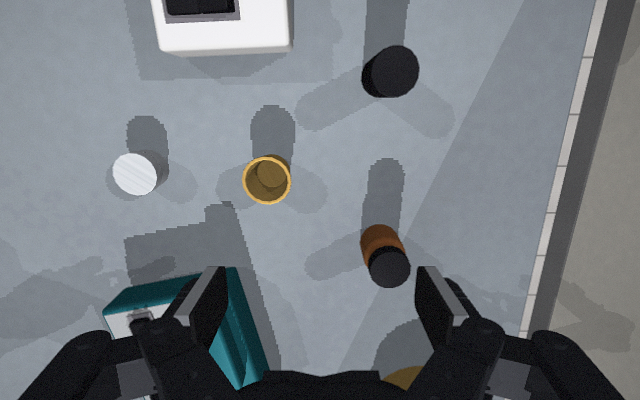

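The overview pictures agree with the networks. The scene camera looks from the far side, with the white mains block at about (390,188), the console at (210,205) and the weight at (392,190). I'll shut the gripper, go above the wide rocker and look from the wrist.

```bash
python3 -m jog '[0,0,0,40,-15,0,1, 0,0,0,80,-30,0,1, 0,0,0,120,-44,0,1, 0,0,0,160,-59,0,1, 0,0,0,200,-74,0,1, 0,0,0,240,-88,0,1, 0,0,0,240,-88,30,1, 0,0,0,240,-88,60,1, 0,0,0,240,-88,60,1, 0,0,0,240,-88,60,1]' 40
python3 - <<'E'
from h import *
s=robot.sense(); print(s["clock"],s["eef_pos"],s["wrist_force"],s["grip_width"])
c="wrist"
im=robot.get_image(c)
for q in ["mains","wide_rocker_press","narrow_rocker_press","weight"]: print(q,lm(c,q),lm("side",q))
for x in ([.5855,.240,.062],list(np.array(s["eef_pos"])+[0,0,-.073])):
    p=proj(c,x); print(p); cv2.circle(im,tuple(int(v) for v in p),3,(0,0,255),-1)
cv2.imwrite("pics/w1.png",im)
E
```

```text
clock: 2.03
eef_pos: [0.5865, 0.2393, 0.2427]
orientation: [[0.0, 1.0, -0.003], [1.0, -0.0, -0.002], [-0.002, -0.003, -1.0]]
wrist_force: [-0.1, -0.7, 0.2]
grip_width: -0.002
2.0333 [0.58650032 0.23932269 0.24274262] [-0.05000555 -0.72021182  0.22122812] -0.002039523872464776
mains [([0.5833, 0.2008, 0.0011], 0.95), ([0.585, 0.2401, 0.0611], 0.48)] [([0.5902, 0.2024, 0.0056], 0.73)]
wide_rocker_press [([0.5853, 0.2386, 0.0603], 0.82)] [([0.5859, 0.2366, 0.0602], 0.87)]
narrow_rocker_press [] [([0.5894, 0.157, 0.063], 0.77)]
weight [([0.6223, 0.1838, 0.0523], 0.62), ([0.5833, 0.1996, -0.0028], 0.61)] [([0.6241, 0.1827, 0.0502], 0.63)]
[320.98114822 200.30896151]
[323.15970403 266.00891951]
```

View pics/w1.png

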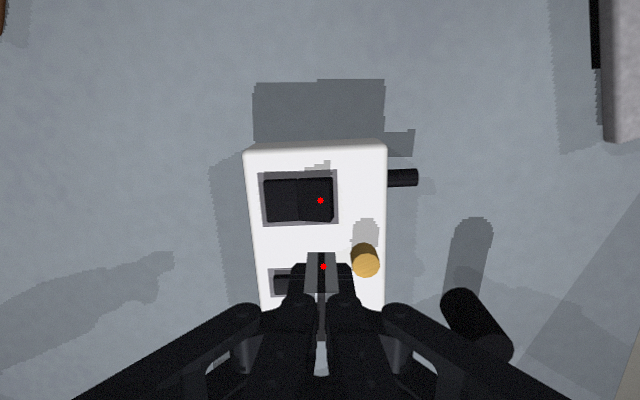

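The picture shows the wide rocker at columns 262–335, with its far half on the right and the measured press point on it at (321,200). The tip is directly above that point. Next I go down.

```bash
python3 -m jog '[0,0,0,0,0,40,1, 0,0,0,0,0,80,1, 0,0,0,0,0,95,1, 0,0,0,0,0,102,1, 0,0,0,0,0,107,1, 0,0,0,0,0,110,1, 0,0,0,0,0,112,1]'
```

```text
clock: 3.07
eef_pos: [0.5878, 0.2401, 0.1333]
orientation: [[0.0, 1.0, 0.002], [1.0, -0.0, 0.001], [0.001, 0.002, -1.0]]
wrist_force: [0.0, -2.1, 2.7]
grip_width: -0.001
```

```bash
python3 -m jog '[0,0,0,0,0,1,1, 0,0,0,0,0,2,1, 0,0,0,0,0,3,1, 0,0,0,0,0,4,1, 0,0,0,0,0,4,1]'
python3 -m jog '[0,0,0,0,0,1,1, 0,0,0,0,0,2,1, 0,0,0,0,0,2,1]'
python3 - <<'E'
from h import *
cv2.imwrite("pics/w2.png",robot.get_image("wrist"));cv2.imwrite("pics/s2.png",robot.get_image("side")[200:330,180:340].repeat(4,0).repeat(4,1))
E
```

```text
clock: 3.48
eef_pos: [0.5881, 0.2403, 0.1288]
orientation: [[0.0, 1.0, 0.003], [1.0, -0.0, 0.001], [0.001, 0.003, -1.0]]
wrist_force: [2.9, -0.8, 3.8]
grip_width: -0.002
clock: 3.73
eef_pos: [0.5882, 0.2404, 0.1286]
orientation: [[0.0, 1.0, 0.003], [1.0, -0.0, 0.001], [0.001, 0.003, -1.0]]
wrist_force: [-1.0, -3.1, 15.5]
grip_width: -0.001
```

View pics/w2.png

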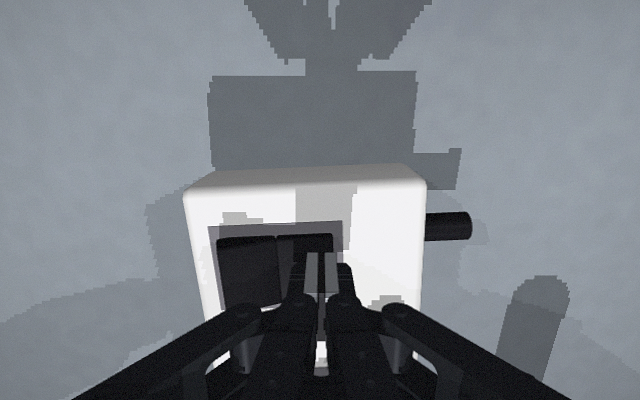

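View pics/s2.png

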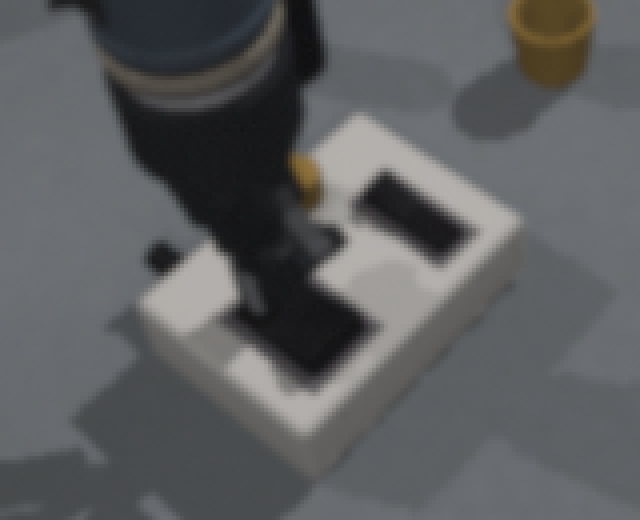

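At a tip height of 0.0556 the push met a hard stop at 15 N, and the wide rocker's front half is now raised, so it is on. I lift and go above the bar key.

```bash
python3 -m jog '[0,0,0,0,0,-40,1, 0,0,0,0,0,-80,1, 0,0,0,0,0,-115,1]'
python3 -m jog '[0,0,0,-39,-10,0,1, 0,0,0,-78,-20,0,1, 0,0,0,-117,-30,0,1, 0,0,0,-156,-40,0,1, 0,0,0,-195,-50,0,1, 0,0,0,-234,-60,0,1, 0,0,0,-273,-70,0,1, 0,0,0,-312,-80,0,1, 0,0,0,-351,-90,0,1, 0,0,0,-390,-100,0,1, 0,0,0,-429,-110,0,1, 0,0,0,-429,-110,0,1]'
python3 - <<'E'
from h import *
s=robot.sense(); print(s["clock"],s["eef_pos"],s["wrist_force"])
c="wrist"
im=robot.get_image(c); robot.get_image("side")
for q in ["console","bar_key_top","release_top","stop_top"]: print(q,lm(c,q),lm("side",q),lm("scene",q))
r=robot.regions_of("side","wide_rocker_press")
for x in ([.4766,-.1887,.073],[.4937,-.2645,.072],[.5086,-.330,.072],list(np.array(s["eef_pos"])+[0,0,-.073])):
    p=proj(c,x); print(p); cv2.circle(im,tuple(int(v) for v in p),3,(0,0,255),-1)
cv2.imwrite("pics/w3.png",im)
E
```

```text
clock: 4.08
eef_pos: [0.5861, 0.2406, 0.2421]
orientation: [[-0.001, 1.0, -0.002], [1.0, 0.001, 0.0], [0.0, -0.002, -1.0]]
wrist_force: [1.2, 0.5, 0.4]
grip_width: -0.001
clock: 5.08
eef_pos: [0.4735, -0.197, 0.2406]
orientation: [[0.013, 1.0, -0.002], [1.0, -0.013, -0.003], [-0.003, -0.002, -1.0]]
wrist_force: [0.1, 0.3, -0.2]
grip_width: -0.001
5.0833 [ 0.47350349 -0.19697088  0.24058507] [ 0.13939286  0.29082567 -0.15053737]
console [([0.52, -0.232, 0.0033], 0.59)] [([0.5203, -0.2411, 0.0015], 0.95)] [([0.5205, -0.2461, 0.0001], 0.83)]
bar_key_top [([0.4779, -0.1755, 0.0697], 0.91)] [([0.4791, -0.1903, 0.074], 0.63)] [([0.4756, -0.1885, 0.0723], 0.71)]
release_top [([0.4967, -0.2565, 0.0746], 0.69)] [([0.4945, -0.2685, 0.0651], 0.63), ([0.5883, 0.1579, 0.0643], 0.52)] [([0.4923, -0.262, 0.0661], 0.44)]
stop_top [] [([0.5082, -0.3277, 0.0743], 0.42)] [([0.5078, -0.3321, 0.0703], 0.63)]
[323.03426103 205.94569427]
[343.01896164 290.75637419]
[357.91811855 353.67633061]
[317.87744028 281.07628203]
```

View pics/w3.png

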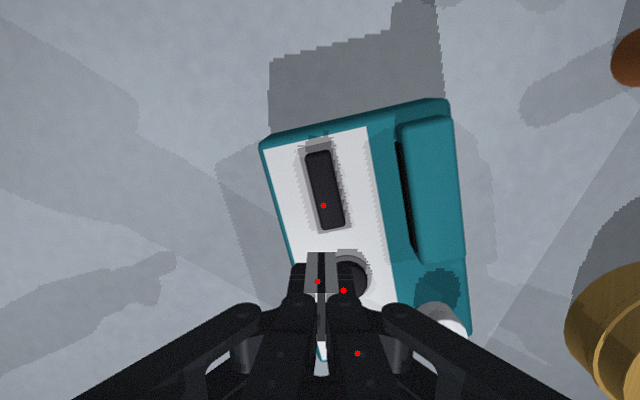

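The image shows the key centred at about (325,190), but my dot sits toward its near end. The arm was still settling when the picture was taken, so I re-measure at rest.

Run:
```python
from h import *
s=robot.sense(); print(s["clock"],s["eef_pos"],s["joint_vel"])
c="wrist"
im=robot.get_image(c)
for q in ["console","bar_key_top","release_top","stop_top"]: print(q,lm(c,q),lm(c,q,'recognise'))
for x in ([.4766,-.1887,.073],[.4937,-.2645,.072],[.5086,-.330,.072],list(np.array(s["eef_pos"])+[0,0,-.073])):
    p=proj(c,x); print(p); cv2.circle(im,tuple(int(v) for v in p),3,(0,0,255),-1)
# ray of pixel for mask centroid
r=robot.regions_of(c,"bar_key_top")
for a in r[:1]:
    ys,xs=np.nonzero(a["mask"]); print(a["confidence"],xs.mean(),ys.mean(),xs.min(),xs.max(),ys.min(),ys.max())
    k=robot.get_calibration(c)
    m=cv2.undistortPoints(np.array([[[xs.mean(),ys.mean()]]]),np.array([[k["fx"],0,k["cx"]],[0,k["fy"],k["cy"]],[0,0,1]]),np.array([k["k1"],0,0,0.]))[0,0]
    R=np.array(k["R"]);d=R.T@np.array([*m,1]);o=-R.T@np.array(k["t"]);print(o+d*(.073-o[2])/d[2])
cv2.imwrite("pics/w4.png",im)
```

```text
5.8333 [ 0.47707353 -0.18881088  0.24090202] [ 0.22673901  0.00239653  0.01437354 -0.03944387  0.08962522  0.03612177
  0.00318378]
console [([0.5202, -0.2453, 0.0028], 0.94)] [([0.5216, -0.193, 0.0647], 0.76), ([0.5695, -0.2985, 0.081], 0.5)]
bar_key_top [([0.4767, -0.1868, 0.0704], 0.9)] [([0.5191, -0.1923, 0.0664], 0.61), ([0.472, -0.183, 0.0716], 0.59)]
release_top [] [([0.5073, -0.2613, 0.0714], 0.58)]
stop_top [] []
[323.11953157 205.7241658 ]
[343.13253872 290.56763162]
[358.05247145 353.50897331]
[325.21523977 266.56645564]
0.55 319.2681728880157 200.17927308447938 299 339 161 240
[ 0.47364253 -0.18422339  0.073     ]
```

View pics/w4.png

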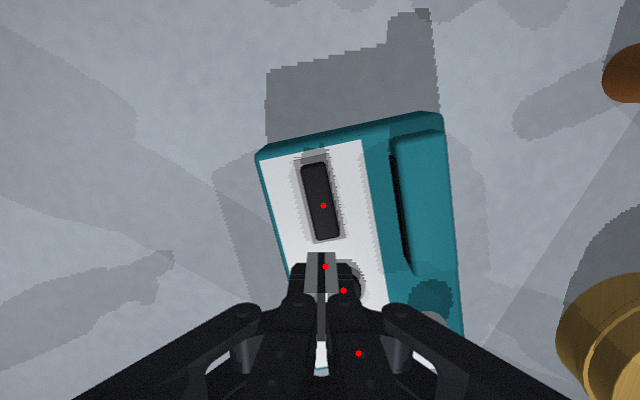

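At rest, the key (columns 299–339, rows 161–240) has its centre at about (0.475, −0.186), and the tip is within 3 mm of that. I go down.

```bash
python3 -m jog '[0,0,0,1,-2,40,1, 0,0,0,1,-2,75,1, 0,0,0,1,-2,85,1, 0,0,0,1,-2,90,1, 0,0,0,1,-2,94,1, 0,0,0,1,-2,97,1, 0,0,0,1,-2,99,1, 0,0,0,1,-2,101,1, 0,0,0,1,-2,102,1, 0,0,0,1,-2,102,1]'
```

```text
clock: 7.17
eef_pos: [0.4759, -0.1883, 0.1398]
orientation: [[0.0, 1.0, 0.003], [1.0, -0.0, -0.001], [-0.001, 0.003, -1.0]]
wrist_force: [0.1, -0.1, 4.1]
grip_width: 0.001
```

```bash
python3 -m jog '[0,0,0,0,0,1,1, 0,0,0,0,0,2,1, 0,0,0,0,0,2,1, 0,0,0,0,0,2,1]'
```

```text
clock: 7.5
eef_pos: [0.476, -0.1883, 0.1376]
orientation: [[0.0, 1.0, 0.002], [1.0, -0.0, -0.001], [-0.001, 0.002, -1.0]]
wrist_force: [1.3, -0.4, 5.9]
grip_width: 0.001
```

```bash
python3 -m jog '[0,0,0,0,0,1,1, 0,0,0,0,0,2,1, 0,0,0,0,0,2,1, 0,0,0,0,0,2,1]'
python3 -m jog '[0,0,0,0,0,1,1, 0,0,0,0,0,1,1, 0,0,0,0,0,1,1]'
python3 - <<'E'
from h import *
im=robot.get_image("wrist"); cv2.imwrite("pics/w5.png",im)
E
```

```text
clock: 7.83
eef_pos: [0.4761, -0.1883, 0.1373]
orientation: [[0.0, 1.0, 0.003], [1.0, -0.0, -0.001], [-0.001, 0.003, -1.0]]
wrist_force: [-3.3, 0.4, 20.2]
grip_width: -0.003
clock: 8.08
eef_pos: [0.4761, -0.1883, 0.1372]
orientation: [[0.0, 1.0, 0.003], [1.0, -0.0, -0.001], [-0.001, 0.003, -1.0]]
wrist_force: [-5.7, 1.2, 28.7]
grip_width: -0.0
```

View pics/w5.png

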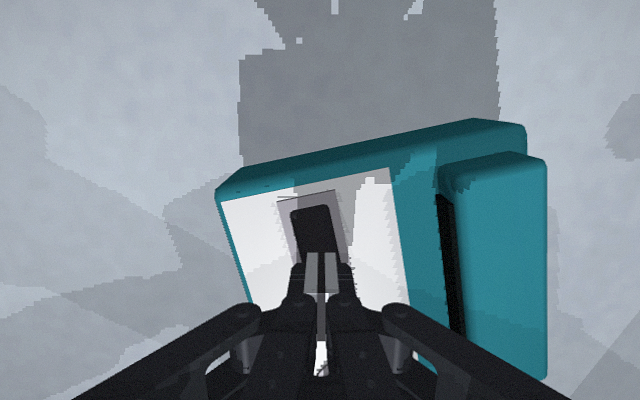

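The key met its stop: tip at 0.064, force rising to 29 N, and it looks sunk nearly flush. I lift and go above the large button.

```bash
python3 -m jog '[0,0,0,0,0,-30,1, 0,0,0,0,0,-60,1, 0,0,0,-26,6,-60,1, 0,0,0,-52,12,-60,1, 0,0,0,-78,18,-60,1, 0,0,0,-78,18,-60,1, 0,0,0,-78,18,-60,1, 0,0,0,-78,18,-60,1]'
python3 - <<'E'
from h import *
s=robot.sense(); print(s["eef_pos"])
im=robot.get_image("wrist"); cv2.imwrite("pics/w6.png",im)
for c in ["wrist","side","scene"]:
  im=robot.get_image(c)
  for q in ["bar_key_top","release_top","stop_top","wide_rocker_press"]: print(c,q,lm(c,q))
  if c=="side": cv2.imwrite("pics/s6.png",cv2.resize(im[120:330,200:470],None,fx=2.9,fy=2.8))
E
```

```text
clock: 8.8
eef_pos: [0.4924, -0.2651, 0.1931]
orientation: [[-0.0, 1.0, -0.002], [1.0, 0.0, 0.002], [0.002, -0.002, -1.0]]
wrist_force: [1.0, 0.6, 0.7]
grip_width: 0.001
[ 0.49235178 -0.26511402  0.19309419]
wrist bar_key_top [([0.4744, -0.184, 0.0612], 0.81)]
wrist release_top [([0.4929, -0.2655, 0.0694], 0.94)]
wrist stop_top []
wrist wide_rocker_press [([0.4754, -0.1886, 0.0649], 0.32)]
side bar_key_top []
side release_top [([0.4937, -0.2655, 0.0679], 0.71)]
side stop_top [([0.5089, -0.3258, 0.0732], 0.52)]
side wide_rocker_press [([0.5889, 0.2373, 0.0555], 0.83)]
scene bar_key_top [([0.4745, -0.1888, 0.0654], 0.65)]
scene release_top [([0.4927, -0.263, 0.071], 0.46)]
scene stop_top [([0.5083, -0.3295, 0.0709], 0.43)]
scene wide_rocker_press [([0.5852, 0.2429, 0.0582], 0.58)]
```

View pics/w6.png

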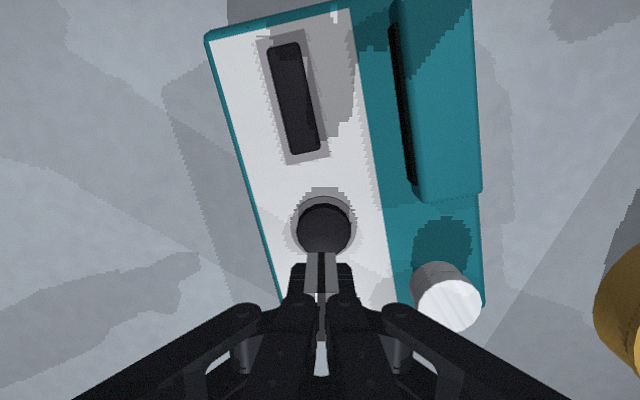

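View pics/s6.png

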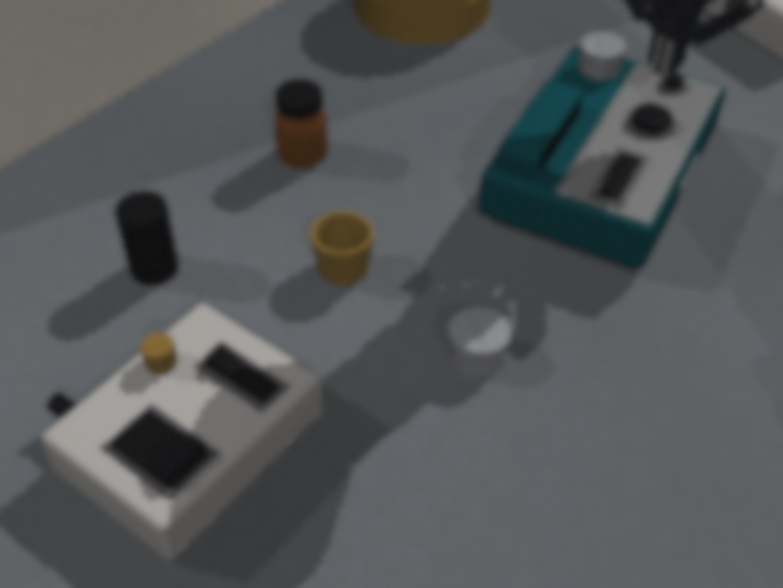

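The key lies flush in its slot, the large button at (323,228) is directly under the tip, and the tin at (445,300) is clear. I press.

```bash
python3 -m jog '[0,0,0,0,1,30,1, 0,0,0,0,1,42,1, 0,0,0,0,1,47,1, 0,0,0,0,1,50,1, 0,0,0,0,1,53,1, 0,0,0,0,1,55,1, 0,0,0,0,1,56,1, 0,0,0,0,1,56,1]'
```

```text
clock: 10.27
eef_pos: [0.4937, -0.2659, 0.1387]
orientation: [[0.0, 1.0, -0.001], [1.0, -0.0, 0.0], [0.0, -0.001, -1.0]]
wrist_force: [-3.7, 1.0, 5.0]
grip_width: -0.002
```

```bash
python3 -m jog '[0,0,0,0,0,1,1, 0,0,0,0,0,2,1, 0,0,0,0,0,2,1, 0,0,0,0,0,2,1]'
```

```text
clock: 10.6
eef_pos: [0.4938, -0.2659, 0.1385]
orientation: [[0.0, 1.0, -0.0], [1.0, -0.0, 0.0], [0.0, -0.0, -1.0]]
wrist_force: [-6.8, 3.3, 18.1]
grip_width: -0.003
```

```bash
python3 -m jog '[0,0,0,0,0,0,1, 0,0,0,0,0,0,1, 0,0,0,0,0,0,1, 0,0,0,0,0,0,1, 0,0,0,0,0,0,1, 0,0,0,0,0,0,1]'
python3 - <<'E'
from h import *
cv2.imwrite("pics/w7.png",robot.get_image("wrist"))
im=robot.get_image("side"); cv2.imwrite("pics/s7.png",cv2.resize(im[120:330,200:470],None,fx=2.9,fy=2.8))
s=robot.sense(); print(s["clock"],s["eef_pos"],s["wrist_force"])
E
```

```text
clock: 11.1
eef_pos: [0.4937, -0.2659, 0.1385]
orientation: [[0.0, 1.0, -0.0], [1.0, -0.0, 0.0], [0.0, -0.0, -1.0]]
wrist_force: [-7.0, 4.3, 16.9]
grip_width: 0.001
11.2 [ 0.49375006 -0.2659012   0.13847615] [-6.88109551  3.11614595 17.54318339]
```

View pics/w7.png

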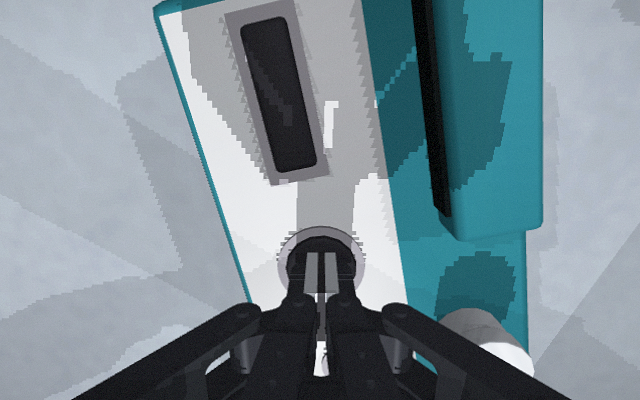

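View pics/s7.png

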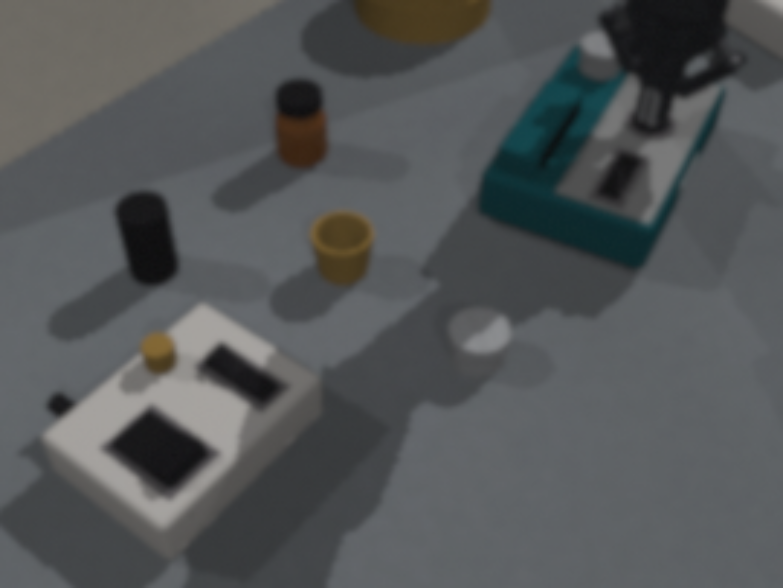

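The fingertips hold the large button in at (320,260), with a steady 17 N at the stop. The bar key is still down and the bystanders have not moved, so I hand in.

```bash
python3 -c "
from workcell import robot
robot.hand_in(); s=robot.sense(); print(s['clock'],s['eef_pos'],s['wrist_force'])"
```

```text
the job is handed in; nothing more can be done
the job is handed in; nothing more can be done
```

The job is handed in at about 11 s of the 58 s allowed, with the shut fingers still holding the large round button in. `hand_in` gives no verdict, and the reading I tried to take after it was refused, so the checks below are from just before.

| Control | Tip height at its stop | Expected height | Push force |
|---|---|---|---|
| Wide rocker | 0.0556 m | 0.056 m | 15 N |
| Bar key | 0.064 m | 0.065 m | 29 N |
| Large round button | 0.0655 m | 0.066 m | about 17 N, steady for over 0.5 s |

- **After pressing:** the wide rocker's front half came up, and the bar key stayed sunk in the pictures after I let it go.
- **Left alone:** in the last side picture the jar, can, cup, weight and both tins stood where they were, and the narrow rocker looked unchanged. The small round button was hidden under the gripper in the last pictures. I never went near it; it lies 63 mm from the button I pressed.
- **Disagreement:** one set of wrist readings for the bar key was off by about 13 mm because the arm was still settling. Measured again at rest, it agreed to within 3 mm.

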